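Release the ring-light key left latched

TASK

One of the four identical keys on the microscope's ring-light box has been left latched down. With a fingertip, tap each key lightly in turn, starting with the one next to the blue knob and going along the row, without pushing the raised keys down or releasing the latched one yet; then press the latched key all the way down and let go, so that all four stand up. Use touch only, and leave the other things on the bench where they are.

Things in the scene. Friction and masses are not known exactly. Their poses are not given: they have to be found in the camera images.
- panel: Cream ring-light control box fixed to the bench, 110 x 300 mm, 40 mm tall. Origin: centre of its underside; z up, y along the row of keys. The row is the line x = 0 on its top, with key places at y = +54, +6, -42 and -90 mm. A fixed blue round dimmer knob (32 mm across, top 56 mm above the bench) stands at y = +122 mm, so the first place is the one next to the knob.
- unit_a: Key unit a, fixed on the box: a pale grey bezel 34 x 34 mm, 2 mm tall, with the key in it. Origin: centre of the bezel's underside, on the box's top (40 mm above the bench). The four units look identical and may stand in any order in the row, 48 mm apart.
- key_a (a joint): Travel of this unit's key in m, straight down: 0 up, 0.009 fully down at the stop. A raised key is sprung: it starts to yield at 2 N and needs 4 N at the stop, and comes up again when let go. The one latched key rests at 0.005 and does not come up by itself; it yields from about 3.1 N, lets go of its latch at about 0.007 (about 4.5 N takes it to the stop), and then springs up to 0 when the finger is withdrawn.
- key_a_top (a point): Centre of the flat top of this unit's grey square key cap, 26 x 26 mm. 60 mm above the bench when up, 55 mm latched, 51 mm fully down.
- unit_b: Key unit b, fixed on the box: a pale grey bezel 34 x 34 mm, 2 mm tall, with the key in it. Origin: centre of the bezel's underside, on the box's top (40 mm above the bench). The four units look identical and may stand in any order in the row, 48 mm apart.
- key_b (a joint): Travel of this unit's key in m, straight down: 0 up, 0.009 fully down at the stop. A raised key is sprung: it starts to yield at 2 N and needs 4 N at the stop, and comes up again when let go. The one latched key rests at 0.005 and does not come up by itself; it yields from about 3.1 N, lets go of its latch at about 0.007 (about 4.5 N takes it to the stop), and then springs up to 0 when the finger is withdrawn.
- key_b_top (a point): Centre of the flat top of this unit's grey square key cap, 26 x 26 mm. 60 mm above the bench when up, 55 mm latched, 51 mm fully down.
- unit_c: Key unit c, fixed on the box: a pale grey bezel 34 x 34 mm, 2 mm tall, with the key in it. Origin: centre of the bezel's underside, on the box's top (40 mm above the bench). The four units look identical and may stand in any order in the row, 48 mm apart.
- key_c (a joint): Travel of this unit's key in m, straight down: 0 up, 0.009 fully down at the stop. A raised key is sprung: it starts to yield at 2 N and needs 4 N at the stop, and comes up again when let go. The one latched key rests at 0.005 and does not come up by itself; it yields from about 3.1 N, lets go of its latch at about 0.007 (about 4.5 N takes it to the stop), and then springs up to 0 when the finger is withdrawn.
- key_c_top (a point): Centre of the flat top of this unit's grey square key cap, 26 x 26 mm. 60 mm above the bench when up, 55 mm latched, 51 mm fully down.
- unit_d: Key unit d, fixed on the box: a pale grey bezel 34 x 34 mm, 2 mm tall, with the key in it. Origin: centre of the bezel's underside, on the box's top (40 mm above the bench). The four units look identical and may stand in any order in the row, 48 mm apart.
- key_d (a joint): Travel of this unit's key in m, straight down: 0 up, 0.009 fully down at the stop. A raised key is sprung: it starts to yield at 2 N and needs 4 N at the stop, and comes up again when let go. The one latched key rests at 0.005 and does not come up by itself; it yields from about 3.1 N, lets go of its latch at about 0.007 (about 4.5 N takes it to the stop), and then springs up to 0 when the finger is withdrawn.
- key_d_top (a point): Centre of the flat top of this unit's grey square key cap, 26 x 26 mm. 60 mm above the bench when up, 55 mm latched, 51 mm fully down.
- jar: Bystander, loose: amber glass sample jar with white lid, 40 mm across, 55 mm tall. Origin: centre of its underside, on the bench.
- dustcap: Bystander, loose: grey round dust cap, 38 mm across, 20 mm tall. Origin: centre of its underside, on the bench.
- dish: Bystander, loose: clear flat round dish, 60 mm across, 14 mm tall. Origin: centre of its underside, on the bench.
- tweezers: Bystander, loose: steel tweezers lying flat, 120 mm long, 9 mm tall. Origin: centre of its underside, on the bench.
- driver: Bystander, loose: red-handled screwdriver lying flat, 150 mm long. Origin: centre of its underside, between the ends of handle and blade.
- tray: Bystander, loose: blue divided tray, 100 x 140 mm, 22 mm tall. Origin: centre of its underside, on the bench.
- wash: Bystander, loose: white bottle with blue cap, 52 mm across, 85 mm tall. Origin: centre of its underside, on the bench.

How it is judged:
By the outcome, as a careful person would: the job done as asked, in the order asked, and still so for the second after the job is handed in, with the robot touching nothing.
It also fails if it takes over 48 s, if anything falls off the work surface, if the arm or the gripper's body presses on something with over 40 N, if the wrist force passes 120 N, or if a joint passes its speed limit or range.

ROBOT

A 6-joint arm with a two-finger parallel gripper is mounted at the origin on the work surface. World frame = base frame: x ahead of the robot, y to its left, z up, the work surface at z = 0. Lengths are in m, angles in rad, forces in N, time in s.
With the tool pointing down it reaches from about 0.375 to 0.9 m from the base axis. Payload 3.1 kg.
Tool frame: the origin (TCP) lies on the centre line of the jaws, within the pads' length; the fingertips stand 11 mm ahead of it and the grasp point (between the pads) lies 8 mm behind it; x points along the fingers, y is the direction in which the jaws open and shut, and the axes are right-handed (so a half turn about x gives the same grasp; the last joint's range is limited). The gripper opens to 87 mm and grips with 3 to 60 N. Pads are 19 mm wide; open, the fingers measure 117 mm over their backs; the gripper's body (75 mm by 190 mm) begins 51 mm behind the grasp point.
Start: joints at [-0.178, 0.527, 1.433, -0, 1.181, -0.178], TCP at [0.625, 0, 0.234] pointing down, gripper open.
Joint ranges: [-3.08, 3.08], [-0.75, 2.2], [0.22, 2.44], [-1.43, 4.57], [0, 2.65], [-2.85, 2.85]. Speed limits (rad/s): [2.79, 2.79, 3.14, 3.14, 3.14, 3.14].

INTERFACE

Orientations are given as a unit quaternion [x, y, z, w].
In Python, from rig import robot, camera, camera_info gives the robot as it stands.
- The arm moves only by the shell command python3 -m inch 'ROWS' [FORCE]. ROWS is JSON, a list that holds one entry, the list of rows, each a list of 5 numbers: the shift along the tool's x, y, z in cm, then the turn about the tool's x in rad, then the opening, from 0 (shut) to 1 (fully open). A call has 1 to 8 rows; each row shifts and turns the pose as measured when the row begins, along the tool's axes as they then stand; what a row does not reach is not made up. A row lasts 1/12 s, in which the tool goes at most 41.7 mm and 7.16 degrees, less where a joint would pass 70% of its speed; a pose out of reach is approached as far as the arm can. A call with a gripper value outside its range is refused whole. The fingers move at their own pace and stop on an object; FORCE is the grip in N (left out, the last holds). Time passes only in rows, so rows that do not move let the fingers close. It gives the time, the measured TCP pose, the force and the opening at its end, in the units of the state.
- robot.get_obs(): the state, without advancing time (a new reading comes with each control period).
- camera(name): name is "scene" or "side" or "wrist"; returns the picture (400x640x3 uint8, red, green, blue); there is no depth.
- camera_info(name): a dict with "camera_matrix" (3x3 intrinsics, pixels), "dist" ([k1, k2, p1, p2, k3] as OpenCV has them; the pictures are not rectified), "rvec" (rotation vector, rad) and "tvec" (3), from world to camera coordinates, as OpenCV has them. Camera axes: x right, y down, z forward; pixel columns grow to the right and rows downward; lengths in m; the calibration is good to about 2 mm. A picture is of the moment at which its call begins: read the wrist's pose just before it. camera_info takes no time and is no camera call; for the wrist camera it gives the pose at the moment of the call.
- robot.hand_in(): hands the job in, once; it reports no verdict.
The state is a dict: "time": time; "q": joint angles; "joint_velocities": joint speeds; "joint_torque": joint torques, N m; "position": TCP position; "tool_rot": TCP orientation; "ft_force": force on the tool from outside, world axes, zero at the start; "moment": the same for the moment, N m; "grip_width": finger opening in m.
Only numpy, scipy, OpenCV 4.12 (cv2) and the standard library are available. Lean on these libraries where they do the work, as an engineer would, in place of code of your own. Each camera call takes 0.05 s, during which the arm holds its last target. There are 200 camera calls.

## Working session

There is one attempt and no reset: what is moved stays moved. The work goes in short steps, Python scripts to look and compute and a shell command to move; the robot and the scene stay as the last step left them, time stands still between calls to the robot, and variables do not carry over. Pictures are saved under pics/ and viewed, about 8 in all and at most 12, crops included, and the job is handed in when it is done.

```bash
ls; mkdir -p pics; python3 - <<'E'
from rig import robot,camera,camera_info
import cv2,numpy as np
o=robot.get_obs();print(o)
for n in("scene","side","wrist"):
    im=camera(n);cv2.imwrite(f"pics/{n}0.png",im[:,:,::-1]);print(n,camera_info(n))
E
```

```text
pics
{'time': 0.0, 'q': array([-1.78486848e-01,  5.28478703e-01,  1.43387489e+00,  1.01834388e-05,
        1.18136928e+00, -1.78491520e-01]), 'joint_velocities': array([ 3.93883150e-04,  7.82275207e-04,  5.72855727e-06, -1.26402321e-03,
        7.45469392e-04,  6.40777970e-04]), 'joint_torque': array([-5.45745443e-04, -4.40045428e+01, -1.76593530e+01,  6.32597599e-02,
        5.83207863e-02, -1.53719384e-04]), 'position': array([6.24312312e-01, 1.64566309e-04, 2.32572608e-01]), 'tool_rot': array([ 0.49957271,  0.50062046, -0.50042633,  0.49937937]), 'ft_force': array([ 0.29742613, -0.15468713,  0.33361341]), 'moment': array([-0.02108029, -0.03462902, -0.02063677]), 'grip_width': 0.08697415823643637}
scene {'camera_matrix': array([[446.20312888,   0.        , 323.12819666],
       [  0.        , 446.20312888, 200.51352365],
       [  0.        ,   0.        ,   1.        ]]), 'dist': array([-0.08725325,  0.        ,  0.        ,  0.        ,  0.        ]), 'rvec': array([ 2.09669007,  0.45203645, -0.27670259]), 'tvec': array([-0.57389755, -0.01606788,  1.1170403 ])}
side {'camera_matrix': array([[408.40427527,   0.        , 321.98498364],
       [  0.        , 408.40427527, 196.64130536],
       [  0.        ,   0.        ,   1.        ]]), 'dist': array([-0.05920225,  0.        ,  0.        ,  0.        ,  0.        ]), 'rvec': array([ 2.26549553, -0.03410472,  0.01933793]), 'tvec': array([-0.59193752,  0.07198639,  0.78464732])}
wrist {'camera_matrix': array([[297.47986522,   0.        , 321.67309235],
       [  0.        , 297.47986522, 199.17932697],
       [  0.        ,   0.        ,   1.        ]]), 'dist': array([0.0111672, 0.       , 0.       , 0.       , 0.       ]), 'rvec': array([-2.83808398e+00, -1.08125922e-04,  1.26151489e-03]), 'tvec': array([-0.62537639, -0.03467304,  0.39212017])}
```

View pics/scene0.png

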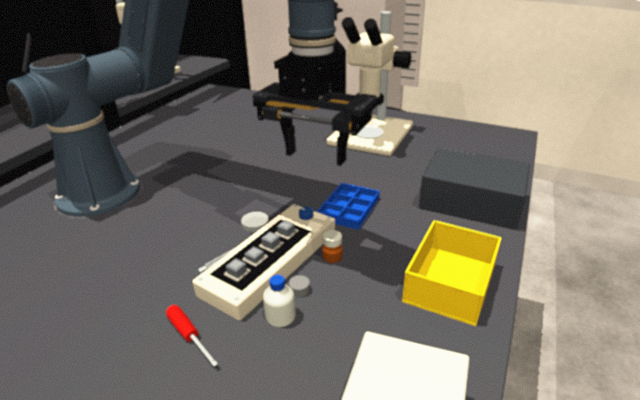

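View pics/side0.png

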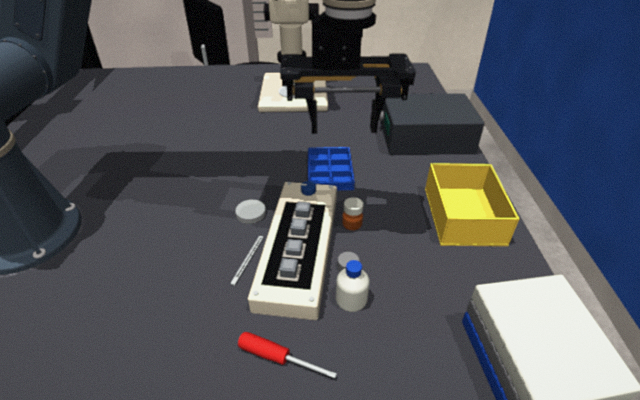

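View pics/wrist0.png

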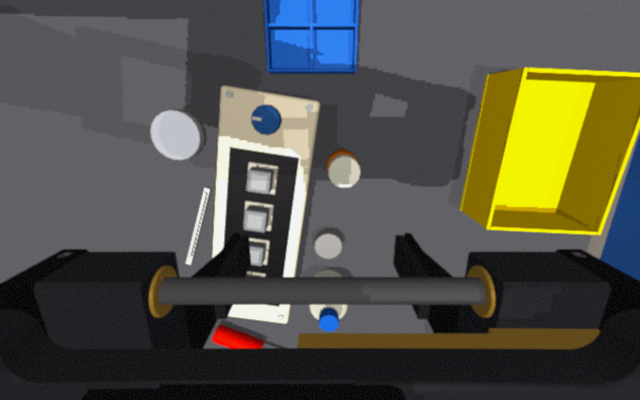

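The scene view shows the knob at about (306,212) and the keys at (288,227), (270,240), (255,254) and (237,267). In the side view the knob is at (309,188) and the keys at (303,209), (299,226), (294,246) and (289,266). In the wrist view the knob is at (266,119), the first three keys at (260,178), (256,217) and (254,252), and the box corners at (222,87), (319,101) and (287,322).

```bash
cat > h.py <<'E'
import numpy as np,cv2
from scipy.optimize import least_squares
def ray(ci,p):
    R=cv2.Rodrigues(ci["rvec"])[0];u=cv2.undistortPoints(np.array([[p]],float),ci["camera_matrix"],ci["dist"])[0,0]
    d=R.T@np.r_[u,1];return -R.T@ci["tvec"],d/np.linalg.norm(d)
def tri(obs):
    A=0;b=0
    for ci,p in obs:
        o,d=ray(ci,p);M=np.eye(3)-np.outer(d,d);A=A+M;b=b+M@o
    return np.linalg.solve(A,b)
def proj(ci,X): return cv2.projectPoints(np.array(X,float).reshape(-1,1,3),ci["rvec"],ci["tvec"],ci["camera_matrix"],ci["dist"])[0][:,0]
def world(v,P):
    c,s=np.cos(v[2]),np.sin(v[2]);P=np.array(P,float)
    return np.c_[v[0]+c*P[:,0]-s*P[:,1],v[1]+s*P[:,0]+c*P[:,1],P[:,2]]
E
python3 - <<'E'
from h import *
from rig import camera_info
C={n:camera_info(n) for n in("scene","side","wrist")}
px={"knob":dict(scene=(306,212),side=(309,188),wrist=(266,119)),
"k1":dict(scene=(288,227),side=(303,209),wrist=(260,178)),"k2":dict(scene=(270,240),side=(299,226),wrist=(256,217)),
"k3":dict(scene=(255,254),side=(294,246),wrist=(254,252)),"k4":dict(scene=(237,267),side=(289,266))}
for k,v in px.items(): print(k,tri([(C[n],p) for n,p in v.items()]).round(4))
M={"knob":(0,.122,.056),"k1":(0,.054,.06),"k2":(0,.006,.06),"k3":(0,-.042,.06),"k4":(0,-.09,.06),"TL":(-.055,.15,.04),"TR":(.055,.15,.04),"BR":(.055,-.15,.04)}
px.update(TL=dict(wrist=(222,87)),TR=dict(wrist=(319,101)),BR=dict(wrist=(287,322)))
def f(v): return np.concatenate([(proj(C[n],world(v,[M[k]]))[0]-p) for k in px for n,p in px[k].items()])
r=least_squares(f,[.6,0,0],loss="soft_l1");print(r.x)
i=0
for k in px:
    for n in px[k]: print(k,n,f(r.x)[2*i:2*i+2].round(1));i+=1
print(world(r.x,list(M.values())).round(4))
E
```

```text
knob [0.5651 0.0689 0.0493]
k1 [0.555  0.0045 0.0502]
k2 [ 0.5464 -0.0446  0.0507]
k3 [ 0.5399 -0.0914  0.0487]
k4 [ 0.535  -0.1452  0.059 ]
[ 0.54802697 -0.05219135 -0.14944669]
knob scene [ 1.4 -1.1]
knob side [-1.  -3.9]
knob wrist [0.1 2.3]
k1 scene [-0.5 -1.7]
k1 side [-0.3 -4.3]
k1 wrist [-0.1  5.3]
k2 scene [ 2.2 -2.3]
k2 side [-0.5 -3.7]
k2 wrist [0.3 5.7]
k3 scene [ 0.7 -3. ]
k3 side [-0.1 -4.3]
k3 wrist [-1.1  7. ]
k4 scene [ 0.9 -1.5]
k4 side [-0.2 -2.7]
TL wrist [-1.6 -0.9]
TR wrist [2.1 1.2]
BR wrist [2.2 3.8]
[[ 0.5662  0.0684  0.056 ]
 [ 0.5561  0.0012  0.06  ]
 [ 0.5489 -0.0463  0.06  ]
 [ 0.5418 -0.0937  0.06  ]
 [ 0.5346 -0.1412  0.06  ]
 [ 0.516   0.1043  0.04  ]
 [ 0.6247  0.0879  0.04  ]
 [ 0.5801 -0.2087  0.04  ]]
```

```bash
python3 - <<'E'
import cv2,numpy as np
a=cv2.imread("pics/side0.png")[180:290,240:350];b=cv2.imread("pics/wrist0.png")[80:290,200:330]
a=cv2.resize(a,None,fx=4.5,fy=4.5,interpolation=3)[:495];b=cv2.resize(b,None,fx=2.35,fy=2.35,interpolation=3)
h=max(a.shape[0],b.shape[0]);P=lambda i:cv2.copyMakeBorder(i,0,h-i.shape[0],0,0,0)
cv2.imwrite("pics/crop1.png",np.hstack([P(a),P(b)]))
E
```

```text
(no output)
```

View pics/crop1.png

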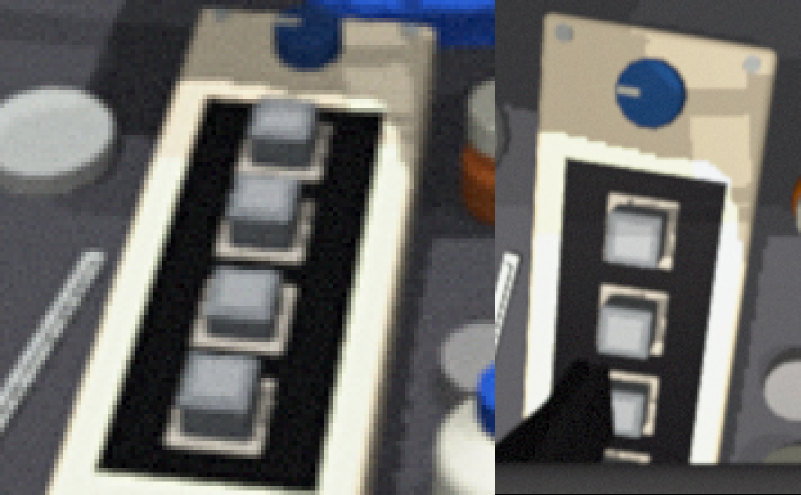

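The crop shows the key tops more exactly. In the side view they are at (302.9,206.2), (298.9,224.2), (294.2,244) and (288.7,264.4). In the wrist view the first two are at (258.7,180.4) and (256.6,220.4).

```bash
cat > fit.py <<'E'
from h import *
from rig import camera_info
C={n:camera_info(n) for n in("scene","side","wrist")}
px={"knob":dict(wrist=(266.4,119.1)),
"k1":dict(scene=(288,226.5),side=(302.9,206.2),wrist=(258.7,180.4)),"k2":dict(scene=(271,239),side=(298.9,224.2),wrist=(256.6,220.4)),
"k3":dict(scene=(255.5,252),side=(294.2,244)),"k4":dict(scene=(237,266.5),side=(288.7,264.4)),
"TL":dict(wrist=(222,86)),"TR":dict(wrist=(319,101)),"BR":dict(wrist=(288,324)),}
for k in("k1","k2","k3","k4"): print(k,tri([(C[n],p) for n,p in px[k].items()]).round(4))
M={"knob":(0,.122,.056),"k1":(0,.054,.06),"k2":(0,.006,.06),"k3":(0,-.042,.06),"k4":(0,-.09,.06),"TL":(-.055,.15,.04),"TR":(.055,.15,.04),"BR":(.055,-.15,.04)}
def f(v): return np.concatenate([(proj(C[n],world(v,[M[k]]))[0]-p) for k in px for n,p in px[k].items()])
r=least_squares(f,[.6,0,0],loss="soft_l1");print(r.x)
i=0
for k in px:
    for n in px[k]: print(k,n,f(r.x)[2*i:2*i+2].round(1));i+=1
print(world(r.x,list(M.values())).round(4))
E
python3 fit.py; ls -la .
```

```text
k1 [0.5553 0.0034 0.0552]
k2 [ 0.548  -0.0461  0.0556]
k3 [ 0.5423 -0.0962  0.0586]
k4 [ 0.5345 -0.1436  0.0598]
[ 0.54782791 -0.05156293 -0.15094268]
knob wrist [-0.3  1.6]
k1 scene [-0.4 -1.4]
k1 side [-0.3 -1.7]
k1 wrist [1.  2.4]
k2 scene [ 1.3 -1.5]
k2 side [-0.5 -2.1]
k2 wrist [-0.5  1.8]
k3 scene [ 0.3 -1.2]
k3 side [-0.4 -2.5]
k4 scene [ 0.9 -1.3]
k4 side [-0.1 -1.4]
TL wrist [-1.7 -0.6]
TR wrist [2.1 0.7]
BR wrist [0.9 1.4]
[[ 0.5662  0.069   0.056 ]
 [ 0.5559  0.0018  0.06  ]
 [ 0.5487 -0.0456  0.06  ]
 [ 0.5415 -0.0931  0.06  ]
 [ 0.5343 -0.1405  0.06  ]
 [ 0.516   0.105   0.04  ]
 [ 0.6248  0.0885  0.04  ]
 [ 0.5796 -0.2081  0.04  ]]
total 20
drwxr-xr-x  3 agent agent 4096 Dec  4 18:19 .
drwxr-xr-x 23 root  root  4096 Dec  4 18:18 ..
-rw-r--r--  1 agent agent  982 Dec  4 18:19 fit.py
-rw-r--r--  1 agent agent  678 Dec  4 18:19 h.py
drwxr-xr-x  2 agent agent 4096 Dec  4 18:19 pics
```

The fit puts the keys at (0.556,0.002), (0.549,-0.046), (0.5415,-0.093) and (0.534,-0.1405), good to about 2 mm. Tool x points down, tool y along +X and tool z along -Y. I'll shut the fingers and go above key 1.

```bash
python3 -m inch '[[[0,-3.4,-0.1,0,0],[0,-3.4,-0.1,0,0],[2.5,0,0,0,0],[2.5,0,0,0,0],[2.5,0,0,0,0],[2.5,0,0,0,0],[1.5,0,0,0,0],[0,0,0,0,0]]]' 10
python3 - <<'E'
from rig import robot,camera
import cv2
o=robot.get_obs();print(o["time"],o["position"],o["tool_rot"],o["ft_force"],o["grip_width"])
for n in("wrist","side"):cv2.imwrite(f"pics/{n}1.png",camera(n)[:,:,::-1])
E
```

```text
time: 0.82
position: [0.5542, 0.0022, 0.1142]
tool_rot: [0.5, 0.499, -0.5, 0.501]
ft_force: [-0.6, 0.0, 0.5]
grip_width: 0.0415
0.8167 [0.55417235 0.00215055 0.11416741] [ 0.50035228  0.49942211 -0.49954247  0.500682  ] [-0.62254282  0.01367535  0.54426275] 0.04148991631571426
```

View pics/side1.png

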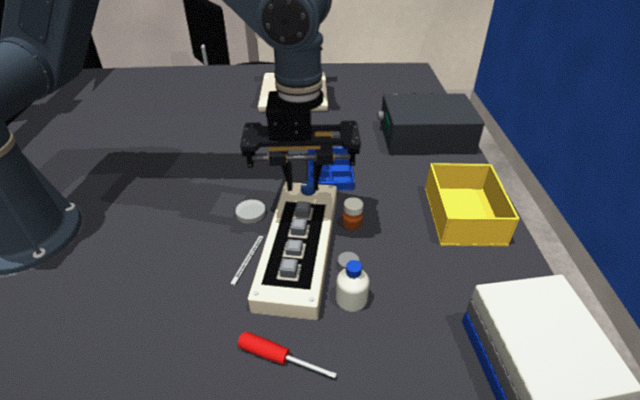

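The side view shows the half-shut fingers, with tips near (300,188), above key 1 at (303,209). Now I'll finish closing and go down to just above the key.

```bash
python3 -m inch '[[[0,0.1,0,0,0],[0,0,0,0,0],[0,0,0,0,0],[0,0,0,0,0],[1.0,0.1,0,0,0],[1.0,0,0,0,0],[0.8,0,0,0,0],[0,0,0,0,0]]]'
python3 -m inch '[[[0.4,0,0,0,0],[0,0,0,0,0],[0,0,0,0,0]]]'
python3 - <<'E'
from rig import robot
o=robot.get_obs();print(o["time"],o["position"],o["ft_force"],o["grip_width"])
E
```

```text
time: 1.58
position: [0.5636, 0.001, 0.0926]
tool_rot: [0.504, 0.494, -0.496, 0.506]
ft_force: [0.1, -1.0, 0.3]
grip_width: 0.0008
time: 1.83
position: [0.5627, 0.0012, 0.0864]
tool_rot: [0.503, 0.495, -0.496, 0.505]
ft_force: [0.4, -0.8, -0.4]
grip_width: 0.0005
1.8333 [0.5627013  0.00116752 0.08636551] [ 0.38005336 -0.79241255 -0.36450479] 0.0005084182724697303
```

```bash
python3 -m inch '[[[0,-0.7,0,0,0],[0,0,0,0,0],[0,0,0,0,0]]]'
python3 -m inch '[[[0.3,0,0,0,0],[0,0,0,0,0]]]'
python3 -m inch '[[[0.3,0,0,0,0],[0,0,0,0,0]]]'
```

```text
time: 2.08
position: [0.5549, 0.0012, 0.0861]
tool_rot: [0.503, 0.495, -0.497, 0.505]
ft_force: [-0.4, -0.4, 0.6]
grip_width: 0.0007
time: 2.25
position: [0.5548, 0.0012, 0.0835]
tool_rot: [0.503, 0.495, -0.496, 0.505]
ft_force: [0.1, 0.7, -0.1]
grip_width: 0.0007
time: 2.42
position: [0.5552, 0.0011, 0.0805]
tool_rot: [0.503, 0.495, -0.496, 0.506]
ft_force: [0.6, -0.7, 0.2]
grip_width: 0.0005
```

Small steps track to within 1 mm, and force noise is about 0.5 N. I'll go down to contact in finer steps.

```bash
python3 -m inch '[[[0.4,0,0,0,0],[0,0,0,0,0]]]'
for i in 1 2; do python3 -m inch '[[[0.2,0,0,0,0],[0,0,0,0,0]]]' | grep -E "pos|ft"; done
for i in 1 2; do python3 -m inch '[[[0.05,0,0,0,0],[0,0,0,0,0]]]' | grep -E "pos|ft"; done
```

```text
time: 2.58
position: [0.5556, 0.001, 0.0762]
tool_rot: [0.504, 0.495, -0.496, 0.506]
ft_force: [-0.8, 0.7, 0.4]
grip_width: 0.0007
position: [0.5557, 0.001, 0.0737]
ft_force: [0.1, 1.4, 0.2]
position: [0.5559, 0.0009, 0.0716]
ft_force: [0.1, 0.6, 0.0]
position: [0.556, 0.0009, 0.0712]
ft_force: [0.6, 0.6, 1.9]
position: [0.556, 0.001, 0.071]
ft_force: [-0.8, 0.5, 2.7]
```

Key 1 makes contact at TCP z≈0.0712, which puts the tip at 60 mm, so it is raised. I'll lift and go to key 2.

```bash
python3 -m inch '[[[-2.0,0,0,0,0],[0,-0.36,2.37,0,0],[0,-0.36,2.37,0,0],[0,0,0,0,0],[0,0,0,0,0]]]'
```

```text
time: 3.67
position: [0.5486, -0.0469, 0.0915]
tool_rot: [0.503, 0.495, -0.495, 0.507]
ft_force: [-0.2, 0.3, 0.8]
grip_width: 0.0002
```

```bash
python3 -m inch '[[[1.0,0,0,0,0],[0.6,0,0,0,0],[0,0,0,0,0],[0,0,0,0,0]]]'
```

```text
time: 4.0
position: [0.5486, -0.0452, 0.073]
tool_rot: [0.503, 0.496, -0.495, 0.506]
ft_force: [-0.4, -0.1, -0.4]
grip_width: 0.0005
```

```bash
python3 -m inch '[[[0.1,0,0,0,0],[0,0,0,0,0]]]' | grep -E "pos|ft"
for i in 1 2; do python3 -m inch '[[[0.05,0,0,0,0],[0,0,0,0,0]]]' | grep -E "pos|ft"; done
```

```text
position: [0.5483, -0.0443, 0.0713]
ft_force: [-0.4, -1.6, 2.0]
position: [0.5484, -0.0442, 0.071]
ft_force: [-0.7, -1.3, 2.2]
position: [0.5484, -0.0442, 0.0709]
ft_force: [-0.4, -1.0, 2.5]
```

Key 2 makes contact at 0.071, so it is raised too. On to key 3.

```bash
python3 -m inch '[[[-2.0,0,0,0,0],[0,-0.34,2.35,0,0],[0,-0.34,2.35,0,0],[0,0,0,0,0],[0,0,0,0,0]]]'
python3 -m inch '[[[1.0,0,0,0,0],[0.5,0,0,0,0],[0,0,0,0,0],[0,0,0,0,0]]]'
```

```text
time: 4.92
position: [0.5419, -0.0908, 0.0916]
tool_rot: [0.502, 0.497, -0.494, 0.507]
ft_force: [0.4, 0.1, -0.7]
grip_width: 0.0002
time: 5.25
position: [0.5417, -0.0887, 0.0743]
tool_rot: [0.502, 0.497, -0.494, 0.506]
ft_force: [-0.2, 0.9, 0.6]
grip_width: 0.0007
```

```bash
python3 -m inch '[[[0,0,0.4,0,0],[0,0,0,0,0]]]' | grep -E "pos|ft"
python3 -m inch '[[[0.2,0,0,0,0],[0,0,0,0,0]]]' | grep -E "pos|ft"
for i in 1 2 3; do python3 -m inch '[[[0.05,0,0,0,0],[0,0,0,0,0]]]' | grep -E "pos|ft"; done
```

```text
position: [0.5412, -0.0915, 0.0734]
ft_force: [0.5, 0.6, 0.8]
position: [0.5414, -0.0913, 0.0713]
ft_force: [0.9, -0.8, 0.6]
position: [0.5415, -0.0912, 0.0709]
ft_force: [0.4, -0.9, 0.0]
position: [0.5416, -0.0913, 0.0705]
ft_force: [0.4, 0.0, -0.1]
position: [0.5417, -0.0913, 0.0701]
ft_force: [-0.6, 0.2, -1.2]
```

There is no contact at raised height here, so key 3 is probably the latched one. I'll continue carefully toward TCP 0.066.

```bash
python3 -m inch '[[[0.2,0,0,0,0],[0,0,0,0,0]]]' | grep -E "pos|ft"
for i in 1 2 3 4; do python3 -m inch '[[[0.05,0,0,0,0],[0,0,0,0,0]]]' | grep -E "pos|ft"; done
```

```text
position: [0.5418, -0.0914, 0.0681]
ft_force: [-1.0, 0.3, -0.7]
position: [0.5418, -0.0914, 0.0674]
ft_force: [-0.6, -0.1, 0.6]
position: [0.5418, -0.0914, 0.0668]
ft_force: [0.0, 0.9, 0.4]
position: [0.5418, -0.0914, 0.0666]
ft_force: [-1.8, 0.4, 2.1]
position: [0.5418, -0.0914, 0.0665]
ft_force: [-1.2, -0.3, 2.1]
```

Key 3 makes contact at TCP 0.0666 with about 2.1 N. That is latched height, and the force is below its 3.1 N yield. On to key 4.

```bash
python3 -m inch '[[[-2.5,0,0,0,0],[0,-0.38,2.45,0,0],[0,-0.38,2.45,0,0],[0,0,0,0,0],[0,0,0,0,0]]]'
python3 -m inch '[[[1.0,0,0.1,0,0],[0.5,0,0.1,0,0],[0,0,0,0,0],[0,0,0,0,0]]]'
```

```text
time: 7.33
position: [0.5342, -0.141, 0.0916]
tool_rot: [0.501, 0.499, -0.493, 0.507]
ft_force: [1.0, 1.0, 0.2]
grip_width: 0.0007
time: 7.67
position: [0.5339, -0.1411, 0.074]
tool_rot: [0.501, 0.5, -0.493, 0.506]
ft_force: [0.6, 0.4, -0.2]
grip_width: 0.0005
```

```bash
python3 -m inch '[[[0.15,0,0,0,0],[0,0,0,0,0]]]' | grep -E "pos|ft"
for i in 1 2 3 4; do python3 -m inch '[[[0.05,0,0,0,0],[0,0,0,0,0]]]' | grep -E "pos|ft"; done
```

```text
position: [0.5335, -0.1398, 0.0715]
ft_force: [-0.0, -0.1, 0.8]
position: [0.5335, -0.1397, 0.0712]
ft_force: [-1.5, -0.6, 2.5]
position: [0.5335, -0.1397, 0.0711]
ft_force: [-0.1, -1.1, 1.2]
position: [0.5335, -0.1397, 0.071]
ft_force: [-0.5, -0.7, 2.0]
position: [0.5335, -0.1397, 0.0707]
ft_force: [-0.6, -1.2, 2.3]
```

Key 4 makes contact at 0.0712 and is raised, so key 3 is the latched one. I'll go back and press it.

```bash
python3 -m inch '[[[-2.0,0,0,0,0],[0,0.4,-2.3,0,0],[0,0.4,-2.3,0,0],[0,0,0,0,0],[0,0,0,0,0]]]'
python3 -m inch '[[[1.0,0,0.1,0,0],[0.5,0,0.1,0,0],[0,0,0,0,0],[0,0,0,0,0]]]'
```

```text
time: 8.92
position: [0.5419, -0.0931, 0.0908]
tool_rot: [0.501, 0.5, -0.492, 0.506]
ft_force: [0.4, 0.8, 0.7]
grip_width: 0.0007
time: 9.25
position: [0.5419, -0.0968, 0.0733]
tool_rot: [0.501, 0.5, -0.493, 0.506]
ft_force: [0.8, -0.6, -0.4]
grip_width: 0.0003
```

```bash
python3 -m inch '[[[0,0,-0.35,0,0],[0,0,0,0,0]]]' | grep -E "pos|ft"
python3 -m inch '[[[0.4,0,0,0,0],[0.2,0,0,0,0],[0.2,0,0,0,0],[0,0,0,0,0]]]' | grep -E "pos|ft"
for i in 1 2 3; do python3 -m inch '[[[0.1,0,0,0,0],[0,0,0,0,0]]]' | grep -E "pos|ft"; done
```

```text
position: [0.5414, -0.0942, 0.0724]
ft_force: [0.0, -0.2, 0.7]
position: [0.5417, -0.0946, 0.0644]
ft_force: [-1.1, 2.0, 3.0]
position: [0.5417, -0.0946, 0.0639]
ft_force: [-1.2, 0.8, 4.0]
position: [0.5417, -0.0946, 0.0633]
ft_force: [-0.2, -0.1, 3.2]
position: [0.5417, -0.0946, 0.0626]
ft_force: [-1.5, 0.4, 4.0]
```

```bash
for i in 1 2 3 4; do python3 -m inch '[[[0.15,0,0,0,0],[0,0,0,0,0]]]' | grep -E "pos|ft"; done
```

```text
position: [0.5417, -0.0946, 0.0627]
ft_force: [-1.8, 1.1, 3.8]
position: [0.5417, -0.0946, 0.0627]
ft_force: [-1.4, 0.6, 4.1]
position: [0.5417, -0.0946, 0.0627]
ft_force: [-1.2, 0.1, 3.5]
position: [0.5417, -0.0946, 0.0627]
ft_force: [-1.3, -0.2, 4.0]
```

```bash
python3 -m inch '[[[0.3,0,0,0,0],[0,0,0,0,0]]]' | grep -E "pos|ft";python3 -m inch '[[[0.5,0,0,0,0]]]' | grep -E "pos|ft"
```

```text
position: [0.5417, -0.0946, 0.0631]
ft_force: [-1.5, -0.1, 2.8]
position: [0.5422, -0.0947, 0.0615]
ft_force: [-12.6, 2.5, 66.0]
```

It is at the stop: the force jumped to 66 N, more than I meant to apply. I'll withdraw now.

```bash
python3 -m inch '[[[-1.0,0,0,0,0],[0,0,0,0,0],[-1.5,0,0,0,0],[0,0,0,0,0],[0,0,0,0,0]]]'
python3 - <<'E'
from rig import camera
import cv2,numpy as np
b=cv2.imread("pics/side0.png")[180:290,240:350];i=camera("side")[:,:,::-1];cv2.imwrite("pics/side2.png",i)
E
```

```text
time: 11.58
position: [0.5434, -0.0952, 0.0886]
tool_rot: [0.502, 0.496, -0.492, 0.509]
ft_force: [0.1, 1.3, -0.2]
grip_width: 0.0005
```

```bash
python3 -m inch '[[[-3,0,0,0,0],[-3,0,0,0,0],[-3,0,0,0,0],[-3,2,-3,0,0],[0,3,-3,0,0],[0,3,-3,0,0],[0,0,-3,0,0],[0,0,0,0,0]]]'
python3 - <<'E'
from rig import camera
import cv2,numpy as np
I=[]
for n,(x,y,w,h) in dict(side=(240,180,110,110),scene=(190,195,150,120)).items():
    i=np.ascontiguousarray(camera(n)[:,:,::-1]);cv2.imwrite(f"pics/{n}3.png",i)
    for im in(cv2.imread(f"pics/{n}0.png"),i): I.append(cv2.resize(im[y:y+h,x:x+w],(395,295),interpolation=3))
cv2.imwrite("pics/cmp3.png",np.vstack([np.hstack(I[:2]),np.hstack(I[2:])]))
E
```

```text
time: 12.3
position: [0.6186, 0.0252, 0.202]
tool_rot: [0.503, 0.499, -0.495, 0.502]
ft_force: [-0.2, -1.1, 0.1]
grip_width: 0.0007
```

View pics/cmp3.png

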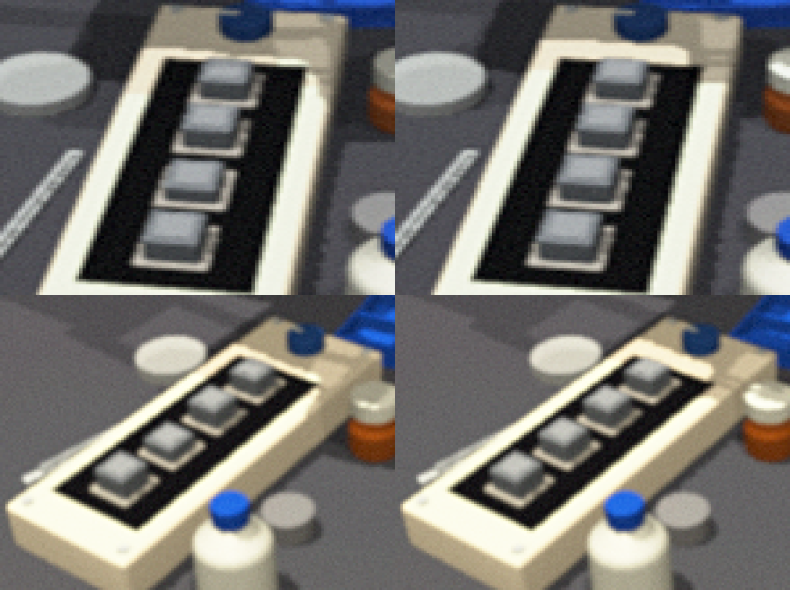

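View pics/side3.png

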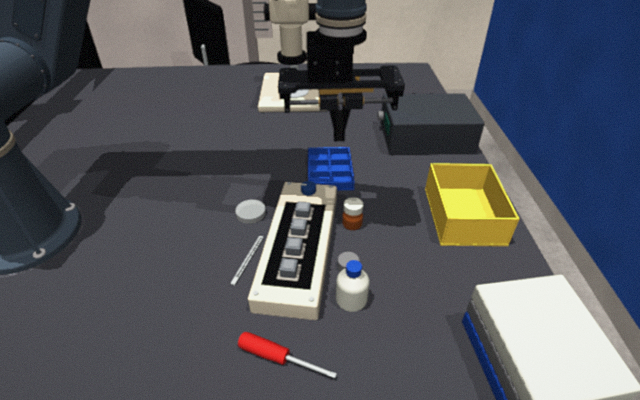

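In the comparison (before on the left, after on the right), the third key's top has risen from about (196,172) to (590,165), and all four caps now stand equally high. The bystanders haven't moved, and the arm is clear and still.

```bash
python3 -c "
from rig import robot
print(robot.hand_in())"
```

```text
the job is handed in; nothing more can be done
None
```

The job is done and handed in at about 12.5 s. I tapped all four keys in order from the knob, then pressed the latched one (the third from the knob) down to its stop and let it spring up.

- **Taps:** Keys 1, 2 and 4 made contact at the raised height of about 60 mm, with readings of about 2 to 2.7 N. That is around the 2 N at which they start to yield. The force noise is about 0.5 N, and they may have given by a few tenths of a millimetre. Key 3 made contact at about 55.5 mm with about 2 N, below the 3.1 N that would move it.
- **Press:** My last push on key 3, to be sure it had reached the stop, was harder than I meant. The wrist force read 66 N for a moment through the fingertips. That is under the 120 N wrist limit, and it was not the arm or gripper body pressing. It is still far more than the roughly 4.5 N needed.
- **Last check:** Before-and-after pictures from two cameras show key 3 risen and all four caps at the same height. No bystander visibly moved, and the arm was clear, 0.2 m up. I did not tap key 3 again to confirm its height by touch.

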